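# Hang the T-handle key back on the crowded key rack

### The job

Take the T-handle key that stands in the drilled block and hang it on the free middle hook of the key rack, its shaft between the two prongs and its handle fully down on them behind the upturned tips, square with the rack like the keys on either side. The middle hook is adjustable and may sit a little off centre and higher or lower than its neighbours, so feel for it: lower the key gently until the hook carries it and do not let it drop. Do not knock the two hanging keys or the things standing about.

Things in the scene. Friction and masses are not known exactly. Their poses are not given: they have to be found in the camera images.
- key: the loose T-handle key to hang: round steel shaft, 10 mm thick, 100 mm long, under a black handle bar 14 (its x) x 64 (its y) x 26 mm high, edges rounded 3 mm. Origin at the shaft's lower tip, z up the shaft; handle underside at z = 100 mm, top at 126 mm. About 0.12 kg. It stands in the block's middle hole (13 mm wide, 33 mm deep; it may lean slightly). Same either way round.
- block: fixed dark steel block, 70 x 90 x 45 mm, holes in its top, the key stands in the middle one, whose floor is 12 mm above the desk. Origin at the centre of its underside, z up.
- rack: fixed key rack, 110 mm deep (x), 270 mm wide (y). Origin at the centre of its underside on the desk, x from its open front to its back, z up. Three two-prong hooks point to the front (-x) at y = -78, 0, +78 mm. Prong tops of the outer hooks at z = 175 mm. Rail (top z = 156 mm) and posts (y = +-125 mm) stay lower than all prongs: free room above, front and back.
- hook_span (a point): the middle of the range of the free middle hook's setting, fixed to the rack (axes as the rack): rack x = -30, y = 0, z = 175 mm, centred between the prongs, level with their tops. The hook itself is clamped up to 7 mm left or right of it and its prong tops up to 15 mm above or below it; this is not reported and must be felt or seen. It stays put under pushes below 25 N.
- hook_front (a point): front end of the middle hook, at its mid setting: rack x = -53, y = 0, z = 175 mm. Each hook is two level prongs, 15 mm apart inside, each 6 mm wide and 8 mm deep, from its plate (face at rack x = -12, top 2 mm under the prong tops) to here; the last 5 mm is a tip turned up 8 mm. A shaft goes in from here; hung, its centre is between rack x = -39 and -17 mm, handle along y.
- key_short: a neighbouring loose T-handle key with the same handle (14 x 64 x 26 mm) and a shaft 8 mm in diameter, 85 mm long, hanging on one outer hook of the rack (which one varies). Origin at the shaft's lower tip, z up. Leave it hanging: 14 mm of room lies between the handles of neighbours on centred hooks.
- key_long: the other neighbouring loose T-handle key, same handle, shaft 12 mm in diameter and 115 mm long, hanging on the other outer hook. Origin at the shaft's lower tip, z up. Leave it hanging.
- stamp: bystander: wooden hand stamp, 25 x 54 x 70 mm. Origin at the centre of its underside.
- vial: bystander: small vial with a black cap, 24 mm wide, 58 mm high. Origin at the centre of its underside.
- cotton_tin: bystander: round white tin, 63 mm wide, 28 mm high. Origin at the centre of its underside.
- weight_100: bystander: brass check weight with a knob, 22 mm wide, 30 mm high. Origin at the centre of its underside.
Mind the look-alikes: they are no part of the job. What is shaped like the key_long but purple is not meant. Leave any brown look-alike of the key alone.

How it is judged (in metres and radians):
On the way:
1. the key is drawn up clear of the block in the gripper (height (world z) of key above 0.05 m and contact force between key and the fingers above 1 N), for 0.1 s.
At the end, for the whole second after the job is handed in: Key hangs released, at rest on the middle hook, carried by the rack: shaft tip in rack frame x -41 to -12, y within 12, z 54 to 96 mm; upright within 0.12 rad, square within 0.3. Neighbour keys within 25 mm of their start and 0.2 rad of upright; stamp, vial, tin, weight within 30 mm (x of key in the frame of rack between -0.041 and -0.012 m and y of key in the frame of rack between -0.012 and 0.012 m and z of key in the frame of rack between 0.054 and 0.096 m and angle between key's own z axis and vertical below 0.12 rad and angle between the y axis of key and the y axis of rack, either way round below 0.3 rad and linear speed of key below 0.03 m/s and contact force between key and rack above 0.3 N and distance of each of key_short, key_long from where it was at the start of the episode below 0.025 m and angle between each of key_short, key_long's own z axis and vertical below 0.2 rad and distance of each of stamp, vial, cotton_tin, weight_100 from where it was at the start of the episode below 0.03 m); the robot touches nothing.
It fails at once if the key is dropped: it moves faster than 0.35 m/s with no finger on it (a fall of about 6 mm) (linear speed of key above 0.35 m/s and contact force between key and the fingers below 0.05 N).
It fails at once if the key is pressed against the rack with more than 40 N (contact force between key and rack above 40 N).
It fails at once if a neighbouring key is knocked: displaced over 25 mm or swung over 0.35 rad (distance of any of key_short, key_long from where it was at the start of the episode above 0.025 m or angle between any of key_short, key_long's own z axis and vertical above 0.35 rad).
It fails at once if the stamp, vial, tin or weight is displaced over 30 mm (distance of any of stamp, vial, cotton_tin, weight_100 from where it was at the start of the episode above 0.03 m).
It also fails if it takes over 58 s, if anything falls off the work surface, if the arm or the gripper's body presses on something with over 40 N, if the wrist force passes 120 N, or if a joint passes its speed limit or range.

### The arm

A 6-joint arm with a two-finger parallel gripper is mounted at the origin on a cart in front of the work surface, level with it; the furniture and walls round the work are solid. World frame = base frame: x ahead of the robot, y to its left, z up, the work surface at z = 0. Lengths are in mm, angles in rad, forces in N, time in s.
With the tool pointing down it reaches from about 300 to 775 mm from the base axis. Payload 14.6 kg.
Tool frame: the origin (TCP) lies midway between the tips of the shut fingers; the grasp point (between the pads) lies 19 mm behind it (manip.hold_point_z is the distance from the TCP to the grasp point, in mm); z points along the fingers, y is the direction in which the jaws open and shut (so a half turn about z gives the same grasp; the last joint's range is limited). The gripper opens to 94 mm and grips with 3 to 60 N. Pads are 16 mm wide; open, the fingers measure 119 mm over their backs; the gripper's body (75 mm by 177 mm) begins 78 mm behind the grasp point.
Start: joints at [-1.226, 0.3, 1.521, -0, 1.321, -0.067], TCP at [220.135, -504.014, 205.446] pointing down, gripper open.
Joint ranges: [-3.03, 3.03], [-0.79, 2.21], [0.23, 2.52], [-1.04, 4.18], [0, 3.07], [-2.55, 2.55]. Speed limits (rad/s): [2.22, 2.22, 2.57, 3.14, 3.14, 3.14].

### API

Orientations are given as [roll, pitch, yaw] about the fixed x, y, z axes, in that order (R = Rz(yaw) Ry(pitch) Rx(roll)).
In Python, from cell import manip gives the robot as it stands.
- The arm moves only by the shell command python3 -m crank 'ROWS' [OPENING] [FORCE]. ROWS is JSON, a list of rows, each an object with "offset": the shift along the world's x, y, z in m, a list of three; "spin": the turn about the world's z in degrees. In form: [{"offset": [dx, dy, dz], "spin": spin}, ...]. A call has exactly 8 rows; each row is the pose to reach, as a shift and turn from the pose measured when the call began; what a row does not reach only later rows make up. A row lasts 1/12 s, in which the tool goes at most 41.7 mm and 7.16 degrees, less where a joint would pass 70% of its speed; a pose out of reach is approached as far as the arm can. A call with a gripper value outside its range is refused whole. OPENING is the opening, from 0 (shut) to 1 (fully open), set as the call begins (- or left out, the last holds). The fingers move at their own pace and stop on an object; FORCE is the grip in N (left out, the last holds). Time passes only in rows, so rows that repeat a pose let the fingers close, or fill a call up. It gives the time, the measured TCP pose, the force and the opening at its end, in the units of the state.
- manip.read_state(): the state, without advancing time (a new reading comes with each control period).
- manip.camera(name): name is "scene" or "side" or "wrist"; returns a dict with "pixels" (384x512x3 uint8, red, green, blue), "fx", "fy", "cx", "cy" (pixels), "extrinsics" (4x4, takes a point from world to camera coordinates); the wrist camera has in their place "hand_eye" (4x4, takes a point from camera to tool coordinates, whose origin is the TCP and whose axes are the flange's). Camera axes: x right, y down, z forward; pixel columns grow to the right and rows downward; lengths in mm; the calibration is good to about 2 mm. A picture is of the moment at which its call begins: read the wrist's pose just before it. There is no depth.
- manip.sign_off(): hands the job in, once; it reports no verdict.
Trained networks look in a picture, given as the dict that the camera call returned (one of the last four; its "shot" number tells which), for a name from the list of things; names that differ only in an ending like _2 or _b are one class to them, and where a whole thing is asked for, a point or a joint stands for the part that bears it (a point fixed in the world has none). Each returns a list of dicts, best first, with "conf" (0 to 1); they miss things now and then, are a little off and sometimes report something else, mostly with a low value. They report only what shows in the picture. A call takes as long as a camera call. They do not tell look-alikes from the thing itself.
- manip.search_frame(picture, name): "location" ([x, y, z] in mm, in world coordinates, good to about 4 mm: the middle of the surface that is visible of it).
- manip.masks_of(picture, name): "mask" (384x512 bool, what is visible of it).
The state is a dict: "clock": time; "joints": joint angles; "qd": joint speeds; "effort": joint torques, N m; "eef_pos": TCP position; "eef_rot": TCP orientation; "wrist_force": force on the tool from outside, world axes, zero at the start; "moment": the same for the moment, N m; "finger_gap": finger opening in mm.
Only numpy, scipy, OpenCV 4.12 (cv2) and the standard library are available. Lean on these libraries where they do the work, as an engineer would, in place of code of your own. Each camera call takes 0.05 s, during which the arm holds its last target. There are 200 camera calls.

## Working session

There is one attempt and no reset: what is moved stays moved. The work goes in short steps, Python scripts to look and compute and a shell command to move; the robot and the scene stay as the last step left them, time stands still between calls to the robot, and variables do not carry over. Pictures are saved under pics/ and viewed, about 8 in all and at most 12, crops included, and the job is handed in when it is done.

```bash
ls; mkdir -p pics
cat > h.py <<'E'
import numpy as np, cv2
from cell import manip
def save(p,n): cv2.imwrite('pics/'+n,p['pixels'][:,:,::-1])
E
python3 - <<'E'
from h import *
s=manip.read_state();print({k:np.round(s[k],3) for k in ('clock','eef_pos','eef_rot','wrist_force','finger_gap')})
a=manip.camera('scene');b=manip.camera('side')
for n,p in(('scene',a),('side',b)):
    cv2.imwrite
    E=p['extrinsics'];print(n,p['fx'],np.round(E,3).tolist())
    for t in('key','block','rack','key_short','key_long','stamp','vial','cotton_tin','weight_100','hook_span','hook_front'):
        try:
            for r in manip.search_frame(p,t)[:4]:
                l=np.array(r['location']);c=E@np.r_[l,1];print(t,np.round(l),round(r['conf'],2),round(p['fx']*c[0]/c[2]+p['cx']),round(p['fy']*c[1]/c[2]+p['cy']))
        except Exception as e: print(t,e)
cv2.imwrite('pics/a.png',a['pixels'][:,:,::-1]);cv2.imwrite('pics/b.png',b['pixels'][:,:,::-1])
E
```

```text
pics
{'clock': np.float64(0.0), 'eef_pos': array([ 220.031, -503.779,  204.882]), 'eef_rot': array([-3.14 , -0.   ,  0.412]), 'wrist_force': array([-0.36 ,  0.279,  0.487]), 'finger_gap': np.float64(94.315)}
scene 393.6865574562823 [[0.895, -0.446, -0.007, -405.296], [-0.362, -0.718, -0.594, 486.607], [0.26, 0.534, -0.805, 985.001], [0.0, 0.0, 0.0, 1.0]]
key [716. -40. 120.] 0.75 356 261
key [436. -45. 138.] 0.6 263 306
key [571.  75.  54.] 0.32 286 260
block [424. -56.  42.] 0.92 261 325
rack [519. 307.  12.] 0.85 237 214
key_short [528. 240. 200.] 0.76 246 194
key_long [618. 538. 121.] 0.78 234 135
key_long [477. 384. 192.] 0.47 210 167
stamp [577. 125.  20.] 0.66 280 251
cotton_tin [602.  21.  26.] 0.76 304 275
weight_100 [625.  72.  24.] 0.54 302 258
hook_span [523. 307.  12.] 0.64 238 214
side 435.30109125165615 [[0.827, -0.562, 0.01, -336.143], [-0.492, -0.733, -0.47, 497.143], [0.271, 0.384, -0.883, 978.933], [0.0, 0.0, 0.0, 1.0]]
key [713. -40. 121.] 0.74 369 251
key [435. -41. 139.] 0.58 276 314
block [423. -46.  46.] 0.84 271 328
rack [521. 312.  16.] 0.9 226 203
key_short [528. 240. 197.] 0.74 241 188
key_long [620. 537. 127.] 0.84 211 110
key_long [425. -47.  46.] 0.74 272 328
key_long [475. 394. 189.] 0.52 189 156
stamp [580. 130.  18.] 0.53 281 242
cotton_tin [601.  24.  27.] 0.73 311 268
weight_100 [627.  80.  24.] 0.42 306 246
hook_span [523. 313.  14.] 0.67 226 203
hook_span [573.  76.  57.] 0.41 292 253
hook_front [521. 310.  12.] 0.72 226 204
```

View pics/a.png

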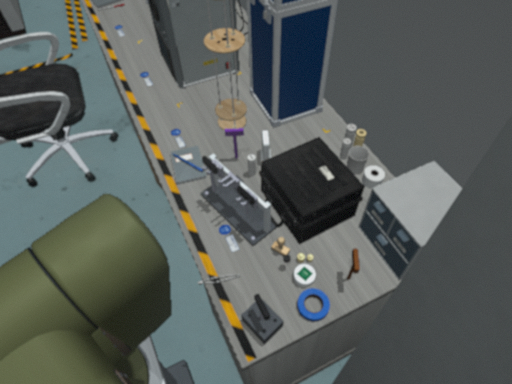

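View pics/b.png

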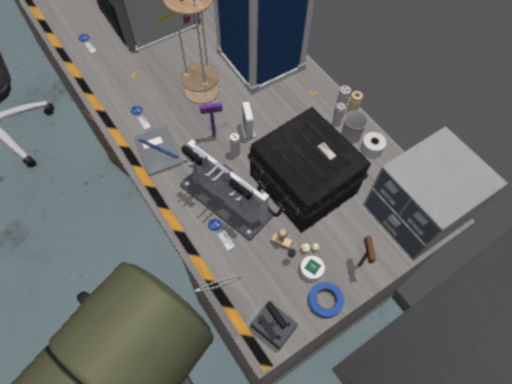

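The loose candidates are the black key in the block (scene 263,306; side 276,314), the brown look-alike (356,261) and the purple one (234,135). The black key in the block fits the description. I'll confirm it in an enlarged crop.

Run:
```python
import cv2,numpy as np
a=cv2.imread('pics/a.png');b=cv2.imread('pics/b.png')
r=lambda i,x,y,w,h:cv2.resize(i[y:y+h,x:x+w],(400,300),interpolation=cv2.INTER_CUBIC)
o=np.vstack([np.hstack([r(a,230,283,64,48*1),r(b,240,295,64,48)]),np.hstack([r(a,190,145,100,75),r(b,175,135,100,75)])])
cv2.imwrite('pics/c.png',o)
```

```text
(no output)
```

View pics/c.png

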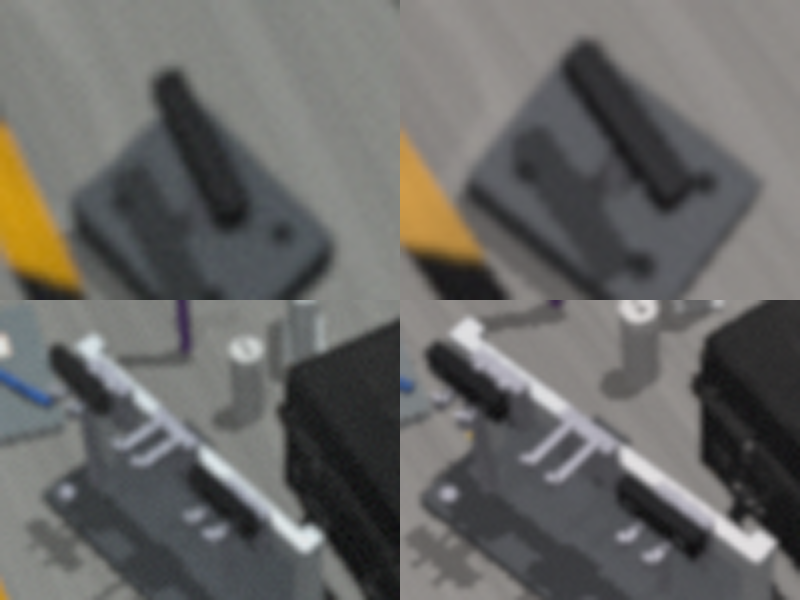

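The crop shows a black handle in the dark block, so this is the key. The middle hook is free and shows in both views. Next I'll triangulate the hook and get the yaws.

```bash
cat >> h.py <<'E'
def K(p): return np.array([[p['fx'],0,p['cx']],[0,p['fy'],p['cy']],[0,0,1.]])
def ext(p,s=None):
    if 'extrinsics' in p: return np.array(p['extrinsics'])
    from scipy.spatial.transform import Rotation as R
    T=np.eye(4);T[:3,:3]=R.from_euler('xyz',s['eef_rot']).as_matrix();T[:3,3]=s['eef_pos']
    return np.linalg.inv(T@np.array(p['hand_eye']))
def back(p,E,uv,z):
    d=E[:3,:3].T@np.linalg.solve(K(p),np.r_[uv,1]);c=-E[:3,:3].T@E[:3,3];return c+d*(z-c[2])/d[2]
def tri(pa,Ea,ua,pb,Eb,ub):
    X=cv2.triangulatePoints(K(pa)@Ea[:3],K(pb)@Eb[:3],np.array(ua,float).reshape(2,1),np.array(ub,float).reshape(2,1));return (X[:3]/X[3])[:,0]
def px(p,E,X):
    c=E[:3,:3]@np.array(X)+E[:3,3];return np.array([p['fx']*c[0]/c[2]+p['cx'],p['fy']*c[1]/c[2]+p['cy']])
E
python3 - <<'E'
from h import *
a=manip.camera('scene');b=manip.camera('side');A,B=ext(a),ext(b)
f=lambda u,v:np.round(tri(a,A,u,b,B,v),1)
print('tipL',f((219.5,181.2),(206.2,175)),'tipR',f((225,185.5),(213.2,179.5)))
print('keyends',[np.round(back(a,A,u,138),1) for u in((256.9,294.5),(266.8,317.4))],[np.round(back(b,B,u,138),1) for u in((240+185/6.25,295+48/6.25),(240+272/6.25,295+195/6.25))])
# rail ends: left top corner, right corner
print('rail',f((190+92/4,145+40/4),(175+65/4,135+28/4)),f((190+318/4,145+240/4),(175+368/4,135+240/4)))
E
```

```text
tipL [481.5 323.8 187.4] tipR [490.6 306.4 181.9]
keyends [array([436. , -11.5, 138. ]), array([432. , -73.8, 138. ])] [array([438.1, -12. , 138. ]), array([433.5, -71.1, 138. ])]
rail [508.3 446.7 163.1] [589.4 215.8 137.7]
```

```bash
python3 -m crank '[{"offset":[0.01,0.03,0.02],"spin":6},{"offset":[0.025,0.065,0.04],"spin":12},{"offset":[0.04,0.1,0.06],"spin":18},{"offset":[0.055,0.13,0.075],"spin":24},{"offset":[0.07,0.165,0.09],"spin":30},{"offset":[0.09,0.2,0.095],"spin":36},{"offset":[0.105,0.235,0.095],"spin":42},{"offset":[0.12,0.27,0.095],"spin":48}]' 1 20
python3 -m crank '[{"offset":[0.015,0.032,0],"spin":3},{"offset":[0.03,0.064,0],"spin":6},{"offset":[0.045,0.096,0],"spin":9},{"offset":[0.06,0.128,0],"spin":12},{"offset":[0.075,0.16,0],"spin":14.5},{"offset":[0.09,0.185,0],"spin":14.5},{"offset":[0.095,0.192,0],"spin":14.5},{"offset":[0.095,0.192,0],"spin":14.5}]'
python3 - <<'E'
from h import *
s=manip.read_state();p=manip.camera('wrist');save(p,'w1.png');E=ext(p,s)
print(np.round(s['eef_pos'],1),np.round(s['eef_rot'],3),np.round(np.array(p['hand_eye']),2).tolist(),p['fx'])
for X in((437,-11,138),(433,-73,138),(435,-42,138)): print(px(p,E,X).round())
for r in manip.search_frame(p,'key')[:3]: print(np.round(r['location'],1),r['conf'])
E
```

```text
clock: 1.97
eef_pos: [340.5, -232.3, 301.0]
eef_rot: [3.14, 0.0, 1.255]
wrist_force: [1.1, -0.5, -0.3]
finger_gap: 94.2
clock: 2.63
eef_pos: [436.1, -39.0, 300.8]
eef_rot: [3.141, 0.0, 1.51]
wrist_force: [-0.3, -0.1, -0.3]
finger_gap: 93.9
[436.1 -39.  300.8] [3.141 0.    1.51 ] [[-0.0, -0.97, -0.23, 64.47], [1.0, -0.0, 0.0, -0.1], [-0.0, -0.23, 0.97, -178.47], [0.0, 0.0, 0.0, 1.0]] 267.2754091496687
[252. 158.]
[252. 205.]
[252. 182.]
[714.7 -33.8 118.8] 0.86
```

View pics/w1.png

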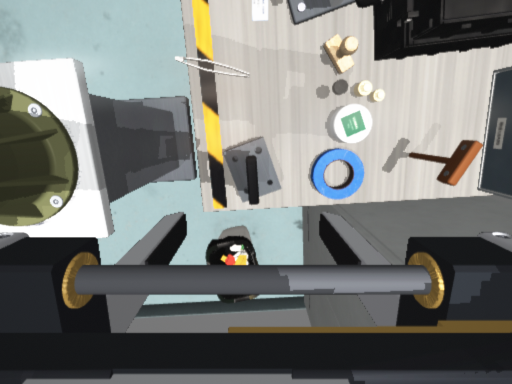

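The wrist view shows the handle from (251,157) to (253,204), within 1 px of the prediction. I'll refine it by thresholding.

Run:
```python
from h import *
s=manip.read_state();p=manip.camera('wrist');E=ext(p,s)
g=p['pixels'].max(2)[150:212,236:270]
m=(g<40).astype(np.uint8);n,l,st,c=cv2.connectedComponentsWithStats(m)
i=1+st[1:,4].argmax();print(st[i],c[i]+[236,150])
pts=np.argwhere(l==i)[:,::-1].astype(np.float32)+[236,150]
(r)=cv2.minAreaRect(pts.astype(np.float32));print(r)
W=np.array([back(p,E,q,137)[:2] for q in pts]).astype(np.float32)
r=cv2.minAreaRect(W);print('world',r,W.mean(0))
u,sv,vt=np.linalg.svd(W-W.mean(0),full_matrices=False);print(np.degrees(np.arctan2(vt[0,1],vt[0,0])))
```

```text
[ 11  10  12  42 365] [252.85205479 181.8       ]
((252.57919311523438, 180.6629180908203), (41.048728942871094, 10.036247253417969), 87.27368927001953)
world ((435.3525390625, -43.06401062011719), (54.47427749633789, 13.182580947875977), 88.81324005126953) [435.5732   -44.275803]
-90.074036
```

```bash
python3 -m crank '[{"offset":[0,-0.003,-0.03],"spin":2},{"offset":[-0.0005,-0.003,-0.06],"spin":2},{"offset":[-0.0005,-0.003,-0.09],"spin":2},{"offset":[-0.0005,-0.003,-0.12],"spin":2},{"offset":[-0.0005,-0.003,-0.15],"spin":2},{"offset":[-0.0005,-0.003,-0.175],"spin":2},{"offset":[-0.0005,-0.003,-0.183],"spin":2},{"offset":[-0.0005,-0.003,-0.183],"spin":2}]' 0.45
python3 - <<'E'
from h import *
s=manip.read_state();p=manip.camera('wrist');save(p,'w2.png');E=ext(p,s);print(s['eef_pos'])
for X in((435,-10,137),(435,-74,137)): print(px(p,E,X).round())
E
```

```text
clock: 3.45
eef_pos: [433.6, -45.0, 116.9]
eef_rot: [-3.14, 0.0, 1.54]
wrist_force: [0.3, -0.4, -0.6]
finger_gap: 44.6
[433.63393857 -44.95922441 116.87746876]
[253. 179.]
[256. 275.]
```

View pics/w2.png

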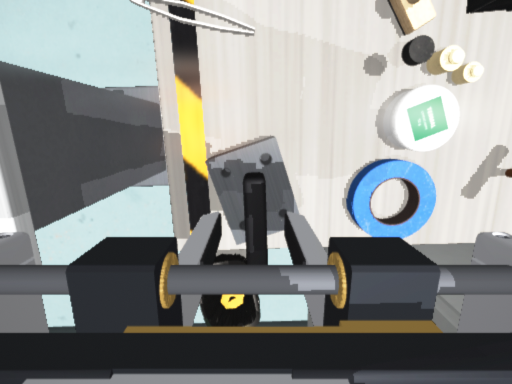

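The handle lies between the jaws. Its near end is at (254,172), about 7 px further out than predicted, so I shift +5 mm in y and close.

```bash
python3 -m crank '[{"offset":[0.001,0.005,0.001],"spin":0},{"offset":[0.001,0.005,0.001],"spin":0},{"offset":[0.001,0.005,0.001],"spin":0},{"offset":[0.001,0.005,0.001],"spin":0},{"offset":[0.001,0.005,0.001],"spin":0},{"offset":[0.001,0.005,0.001],"spin":0},{"offset":[0.001,0.005,0.001],"spin":0},{"offset":[0.001,0.005,0.001],"spin":0}]' 0 25
python3 -m crank '[{"offset":[0,0,0.005],"spin":0},{"offset":[0,0,0.01],"spin":0},{"offset":[0,0,0.02],"spin":0},{"offset":[0,0,0.03],"spin":0},{"offset":[0,0,0.04],"spin":0},{"offset":[0,0,0.05],"spin":0},{"offset":[0,0,0.06],"spin":0},{"offset":[0,0,0.07],"spin":0}]'
```

```text
clock: 4.17
eef_pos: [435.9, -40.0, 119.9]
eef_rot: [3.14, 0.001, 1.541]
wrist_force: [-0.3, 0.3, 6.1]
finger_gap: 13.8
clock: 4.83
eef_pos: [435.9, -40.0, 191.2]
eef_rot: [3.14, 0.001, 1.541]
wrist_force: [0.1, 0.0, -0.8]
finger_gap: 13.8
```

```bash
python3 -m crank '[{"offset":[-0.005,0.035,0.02],"spin":3},{"offset":[-0.01,0.07,0.04],"spin":6},{"offset":[-0.015,0.105,0.045],"spin":9},{"offset":[-0.02,0.14,0.045],"spin":12},{"offset":[-0.025,0.175,0.045],"spin":15},{"offset":[-0.03,0.21,0.045],"spin":18},{"offset":[-0.035,0.24,0.045],"spin":21},{"offset":[-0.035,0.24,0.045],"spin":21}]'
python3 - <<'E'
from h import *
s=manip.read_state();p=manip.camera('wrist');E=ext(p,s);print(s['eef_pos'],s['eef_rot'],s['finger_gap'])
print(px(p,E,(486,315,180)))
cv2.imwrite('pics/w3.png',cv2.resize(p['pixels'][:300,:,::-1],(800,469),interpolation=cv2.INTER_CUBIC))
import pickle;pickle.dump((s,p),open('w3.pkl','wb'))
for n in ('key_short','key_long','hook_span'):
    for r in manip.search_frame(p,n)[:2]: print(n,np.round(r['location'],1),r['conf'],px(p,E,r['location']).round())
E
```

```text
clock: 5.5
eef_pos: [399.8, 203.8, 236.7]
eef_rot: [3.139, -0.0, 1.914]
wrist_force: [1.3, -0.8, -1.1]
finger_gap: 13.7
[399.84090963 203.79695838 236.71875343] [ 3.13932632e+00 -7.88084892e-05  1.91404820e+00] 13.735014847138133
[392.85768086 115.03464013]
key_short [524.7 242.4 200.6] 0.59 [408. 214.]
key_long [481.3 385.2 190.6] 0.58 [436.  21.]
hook_span [524.9 335.4  11.3] 0.83 [364. 116.]
```

View pics/w3.png

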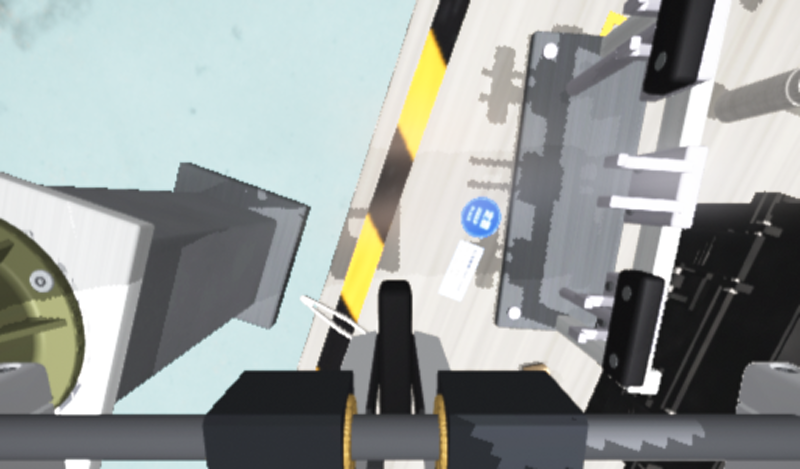

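The prongs show clearly at about (393..435, 101) and (390..430, 130) in raw pixels, with the base plate's front edge running (339,21)→(318,208). I'll take one crop for subpixel positions.

Run:
```python
import pickle;from h import *
s,p=pickle.load(open('w3.pkl','rb'));E=ext(p,s)
cv2.imwrite('pics/w3c.png',cv2.resize(p['pixels'][85:147,380:462,::-1],(792,598),interpolation=cv2.INTER_CUBIC))
for z in(0,6,12):
    a=back(p,E,np.array([530,33])/1.5625,z);b=back(p,E,np.array([497,325])/1.5625,z);d=(a-b)[:2];print(z,a.round(1),b.round(1),np.hypot(*d).round(1),'rack yaw',np.degrees(np.arctan2(-d[0],d[1])).round(2))
```

```text
0 [442.5 441.9   0. ] [520.2 182.3   0. ] 271.0 rack yaw 16.65
6 [441.6 439.3   6. ] [518.1 183.5   6. ] 267.1 rack yaw 16.65
12 [440.7 436.8  12. ] [516.1 184.6  12. ] 263.2 rack yaw 16.65
```

View pics/w3c.png

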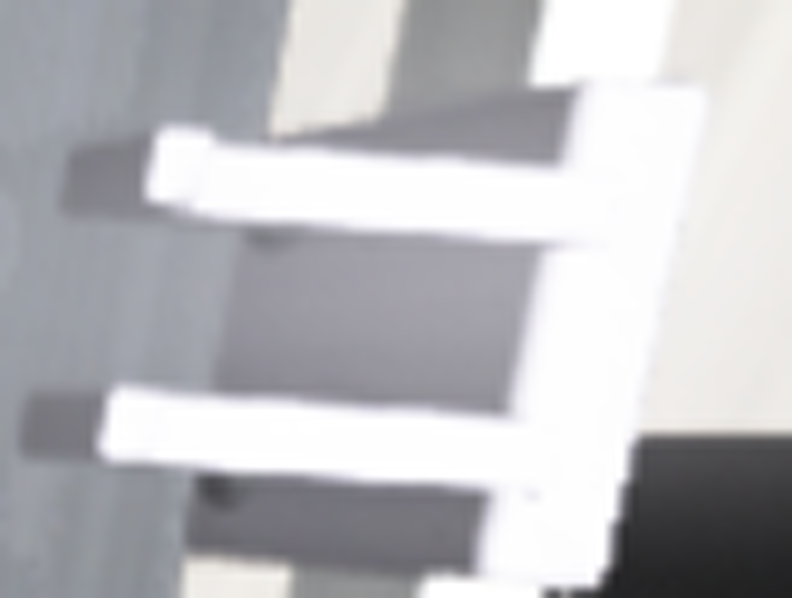

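```bash
cat > fit.py <<'E'
import pickle;from h import *
from scipy.optimize import least_squares
s,p=pickle.load(open('w3.pkl','rb'));E=ext(p,s)
sc=792/82;raw=lambda u,v:(np.array([u,v])/sc+[380,85]-0.5+0.5/sc)
obs=[((-53,13.5,8),(150,130)),((-53,7.5,8),(146,202)),((-53,-7.5,8),(110,385)),((-53,-13.5,8),(100,458)),
 ]
lines=[(13.5,(300,146),(520,160)),(7.5,(300,229),(520,240)),(-7.5,(200,397),(480,415)),(-13.5,(200,466),(480,486))]
def hook(q): # q: hook tip-origin world x,y at rack x=-53,y=hook centre ; z prong top; yaw
    x,y,z,t=q;c,sn=np.cos(t),np.sin(t)
    return lambda P:np.array([x+c*(P[0]+53)-sn*P[1],y+sn*(P[0]+53)+c*P[1],z+P[2]])
def res(q,yaw0=np.radians(16.65)):
    h=hook(q);r=[]
    for P,u in obs: r+=list(px(p,E,h(P))-raw(*u))
    for y,a,b in lines:
        A=px(p,E,h((-45,y,0)));B=px(p,E,h((-15,y,0)));n=np.array([-(B-A)[1],(B-A)[0]])/np.linalg.norm(B-A)
        r+=[n@(raw(*a)-A),n@(raw(*b)-A)]
    return np.array(r+[(q[3]-yaw0)/np.radians(1)])
f=least_squares(res,[484,308,178,.29]);q=f.x
J=np.linalg.inv(f.jac.T@f.jac)*0.1
print(q.round(2),np.degrees(q[3]).round(2),'sd',np.sqrt(np.diag(J)).round(3),'\n',f.fun.round(2))
print('rack centre-line y of base:', )
h=hook(q);print('hang point x=-27',h((-27,0,0)).round(1))
o=np.array([481.2,312.1]);d=q[:2]-o;c,sn=np.cos(q[3]),np.sin(q[3]);print('hook tip rel base-front mid: rack x',(c*d[0]+sn*d[1]).round(1),'y',(-sn*d[0]+c*d[1]).round(1))
# held key handle end from picture: (397,282)/1.5625 raw
for z in(240,245,250):print(z,back(p,E,np.array([396,282])/1.5625,z).round(1), s['eef_pos'].round(1))
E
python3 fit.py
```

```text
[4.8167e+02 3.1284e+02 1.8109e+02 2.9000e-01] 16.4 sd [0.724 0.345 1.542 0.003] 
 [ 0.49 -0.2  -0.42  0.15  0.07  0.27 -0.17  0.18 -0.43 -0.36  0.57  0.34
  0.01  0.16 -0.12  0.25 -0.25]
rack centre-line y of base:
hang point x=-27 [506.6 320.2 181.1]
hook tip rel base-front mid: rack x 0.7 y 0.6
240 [389.5 232.9 240. ] [399.8 203.8 236.7]
245 [389.1 233.8 245. ] [399.8 203.8 236.7]
250 [388.8 234.7 250. ] [399.8 203.8 236.7]
```

```bash
python3 -m crank '[{"offset":[0.006,0.016,0],"spin":-1},{"offset":[0.012,0.032,-0.005],"spin":-2},{"offset":[0.018,0.048,-0.01],"spin":-3},{"offset":[0.024,0.064,-0.015],"spin":-3.2},{"offset":[0.03,0.08,-0.02],"spin":-3.2},{"offset":[0.036,0.09,-0.023],"spin":-3.2},{"offset":[0.042,0.0955,-0.023],"spin":-3.2},{"offset":[0.042,0.0955,-0.023],"spin":-3.2}]'
python3 - <<'E'
from h import *
s=manip.read_state();p=manip.camera('wrist');E=ext(p,s);print(s['eef_pos'],s['eef_rot'],s['wrist_force'])
import pickle;pickle.dump((s,p),open('w4.pkl','wb'))
cv2.imwrite('pics/w4.png',cv2.resize(p['pixels'][120:280,200:413,::-1],(798,600),interpolation=cv2.INTER_CUBIC))
import fit
print([px(p,E,fit.h(P)).round(1) for P in ((-53,10.5,8),(-53,-10.5,8),(-12,10.5,0),(-12,-10.5,0))])
E
```

```text
clock: 6.37
eef_pos: [444.1, 294.5, 213.3]
eef_rot: [3.14, 0.001, 1.849]
wrist_force: [0.6, 0.1, -1.0]
finger_gap: 13.9
[444.05367328 294.54444087 213.34653413] [3.13982161e+00 1.15065297e-03 1.84896420e+00] [ 0.5872798   0.07697169 -0.96661071]
[4.8167e+02 3.1284e+02 1.8109e+02 2.9000e-01] 16.4 sd [0.724 0.345 1.542 0.003] 
 [ 0.49 -0.2  -0.42  0.15  0.07  0.27 -0.17  0.18 -0.43 -0.36  0.57  0.34
  0.01  0.16 -0.12  0.25 -0.25]
rack centre-line y of base:
hang point x=-27 [506.6 320.2 181.1]
hook tip rel base-front mid: rack x 0.7 y 0.6
240 [389.5 232.9 240. ] [399.8 203.8 236.7]
245 [389.1 233.8 245. ] [399.8 203.8 236.7]
250 [388.8 234.7 250. ] [399.8 203.8 236.7]
[array([305.9, 190.2]), array([305. , 215.9]), array([354.8, 187.6]), array([352.7, 212.4])]
```

View pics/w4.png

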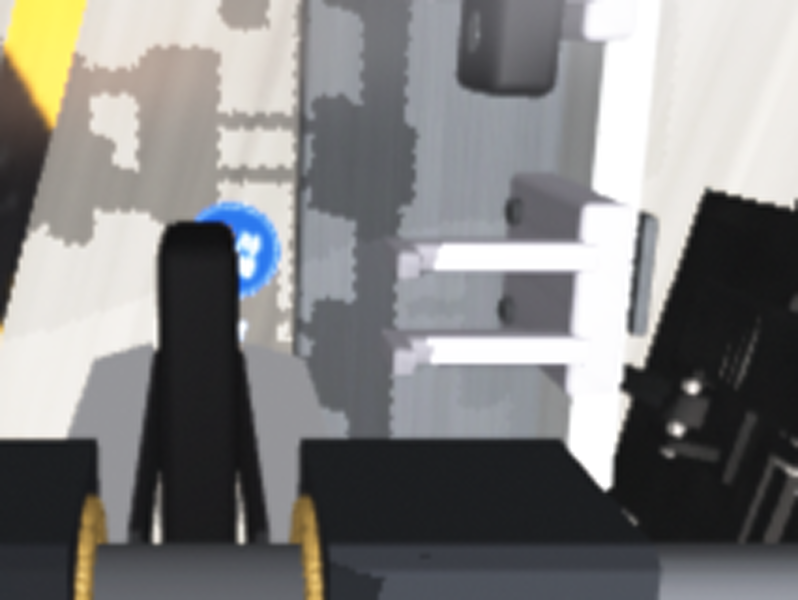

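Tip positions match the fit within 1 px. The remaining question is the shaft's offset along the handle, because I may be seeing the bottom edge of the end face. An intensity profile should settle it.

Run:
```python
import pickle;from h import *
s,p=pickle.load(open('w4.pkl','rb'));E=ext(p,s)
print(p['pixels'][172:225,250:256].mean((1,2)).round(1))
from scipy.spatial.transform import Rotation as R
T=s['eef_pos'];M=R.from_euler('xyz',s['eef_rot']).as_matrix()
ui=T[2]-7
for o in(-5,-3,-1,1,3):
    print(o,[px(p,E,T+M@np.array([32+o,0,0])+[0,0,dz]).round(1)[1] for dz in (-7,-4,16,19)], 'r3 silh',[px(p,E,T+M@np.array([29+o,0,0])+[0,0,dz]).round(1)[1] for dz in(-7,19)])
# width of handle top in px -> height
print(p['pixels'][200,235:272].mean(1).round(0))
a=manip.camera('scene');b=manip.camera('side')
cv2.imwrite('pics/ab.png',np.hstack([cv2.resize(i['pixels'][130:230,190:290,::-1] if k else i['pixels'][130:230,190:290,::-1],(400,400),interpolation=cv2.INTER_CUBIC) for k,i in enumerate((a,b))]))
A=np.array([[px(c,ext(c),T+M@np.array([x,0,0])+[0,0,-88]).round(1) for x in(-3,0,3)] for c in(a,b)]);print(A)
```

```text
[153.6 153.6 154.4 158.4 163.2 162.1 140.3  47.7  17.7  17.9  17.9  18.7
  19.5  21.6  24.5  27.1  29.7  32.2  33.9  34.3  33.9  33.7  33.8  33.7
  33.7  33.3  33.7  33.4  33.2  33.3  33.2  32.9  33.1  32.4  32.8  32.7
  32.4  32.7  32.5  32.4  32.7  31.7  31.7  31.9  31.8  31.7  31.9  31.7
  31.3  31.2  31.2  31.1  31.3]
-5 [np.float64(183.0), np.float64(183.9), np.float64(190.4), np.float64(191.5)] r3 silh [np.float64(187.2), np.float64(196.3)]
-3 [np.float64(180.3), np.float64(181.1), np.float64(187.3), np.float64(188.3)] r3 silh [np.float64(184.4), np.float64(193.1)]
-1 [np.float64(177.5), np.float64(178.2), np.float64(184.1), np.float64(185.1)] r3 silh [np.float64(181.7), np.float64(189.9)]
1 [np.float64(174.7), np.float64(175.4), np.float64(181.0), np.float64(181.9)] r3 silh [np.float64(178.9), np.float64(186.7)]
3 [np.float64(171.8), np.float64(172.5), np.float64(177.8), np.float64(178.7)] r3 silh [np.float64(176.1), np.float64(183.5)]
[236. 238. 237. 235. 236. 233. 194.  78.  28.  27.  30.  33.  35.  34.
  33.  34.  33.  33.  34.  33.  33.  33.  33.  33.  33.  30.  27.  28.
  63. 156. 164. 165. 167. 167. 168. 168. 164.]
[[[214.3 206.3]
  [213.6 205.7]
  [213.  205.1]]

 [[202.5 203.8]
  [201.6 203.1]
  [200.8 202.5]]]
```

View pics/ab.png

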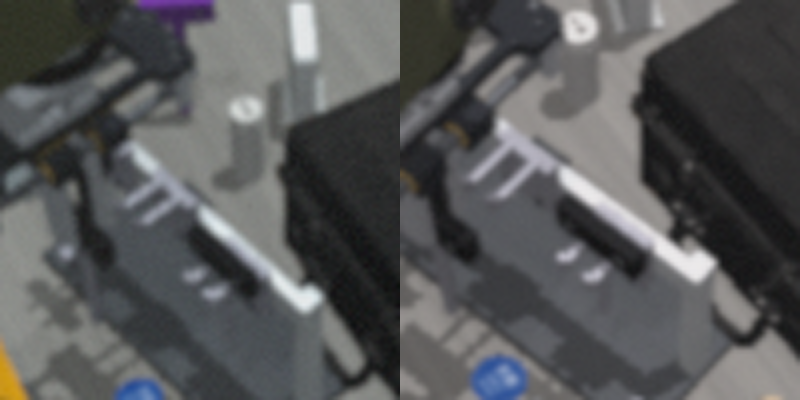

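The dark end face spans rows 179–184 and the flat top starts at 190, so the key centre is about −1.5 mm along tool x. The lateral correction to the hook line is therefore +8.4 mm.

```bash
python3 -m crank '[{"offset":[0,0.003,0],"spin":0.5},{"offset":[0.002,0.006,0],"spin":0.5},{"offset":[0.005,0.009,0],"spin":0.5},{"offset":[0.009,0.011,0],"spin":0.5},{"offset":[0.012,0.0123,0],"spin":0.5},{"offset":[0.012,0.0123,0],"spin":0.5},{"offset":[0.012,0.0123,0],"spin":0.5},{"offset":[0.012,0.0123,0],"spin":0.5}]'
cat > rel.py <<'E'
from h import *
s=manip.read_state();t=np.radians(16.5);d=s['eef_pos'][:2]-np.array([506.2,321.6])
c,n=np.cos(t),np.sin(t)
print('rack x,y to go',-(c*d[0]+n*d[1]).round(2),-(-n*d[0]+c*d[1]).round(2),'world',-d.round(2),'z',s['eef_pos'][2].round(2),'yaw to go',(106.5-np.degrees(s['eef_rot'][2])).round(2),'F',s['wrist_force'].round(1),s['moment'].round(2),s['finger_gap'].round(1),s['clock'])
E
python3 rel.py
```

```text
clock: 7.18
eef_pos: [455.1, 306.3, 213.6]
eef_rot: [3.14, 0.001, 1.858]
wrist_force: [-0.5, -0.2, -1.1]
finger_gap: 13.9Traceback (most recent call last):
  File "rel.py", line 4, in <module>
    print('rack x,y to go',-(c*d[0]+n*d[1]).round(2),-(-n*d[0]+c*d[1]).round(2),'world',-d.round(2),'z',s['eef_pos'][2].round(2),'yaw to go',(106.5-np.degrees(s['eef_rot'][2])).round(2),'F',s['wrist_force'].round(1),s['moment'].round(2),s['finger_gap'].round(1),s['clock'])
                                                                                                                                                                                                                                             ^^^^^^^^^^^^^^^^^^^^^
AttributeError: 'float' object has no attribute 'round'
```

```bash
sed -i "s/s\['finger_gap'\].round(1)/s['finger_gap']/" rel.py; python3 -m crank '[{"offset":[0.004,0.0012,0],"spin":0},{"offset":[0.008,0.0024,0],"spin":0},{"offset":[0.012,0.0036,0],"spin":0},{"offset":[0.016,0.0048,0],"spin":0},{"offset":[0.02,0.006,0],"spin":0},{"offset":[0.024,0.0072,0],"spin":0},{"offset":[0.028,0.0084,0],"spin":0},{"offset":[0.028,0.0084,0],"spin":0}]'; python3 rel.py
```

```text
clock: 7.85
eef_pos: [483.8, 314.8, 213.5]
eef_rot: [3.14, 0.001, 1.858]
wrist_force: [-0.5, -0.5, -2.1]
finger_gap: 13.8
rack x,y to go 23.47 0.18 world [22.45  6.84] z 213.46 yaw to go 0.07 F [-0.5 -0.5 -2.1] [-0.02 -0.09  0.02] 13.754499576410089 7.85
```

```bash
python3 -m crank '[{"offset":[0.004,0.0012,0],"spin":0},{"offset":[0.008,0.0024,0],"spin":0},{"offset":[0.012,0.0036,0],"spin":0},{"offset":[0.016,0.0048,0],"spin":0},{"offset":[0.02,0.006,0],"spin":0},{"offset":[0.0225,0.0068,0],"spin":0},{"offset":[0.0225,0.0068,0],"spin":0},{"offset":[0.0225,0.0068,0],"spin":0}]'; python3 rel.py
python3 - <<'E'
from h import *
s=manip.read_state();p=manip.camera('wrist')
cv2.imwrite('pics/w5.png',cv2.resize(p['pixels'][120:280,170:383,::-1],(798,600),interpolation=cv2.INTER_CUBIC))
E
```

```text
clock: 8.52
eef_pos: [506.3, 321.6, 213.3]
eef_rot: [3.14, 0.001, 1.858]
wrist_force: [-0.2, 0.6, -1.5]
finger_gap: 13.9
rack x,y to go -0.06 0.05 world [-0.07  0.03] z 213.32 yaw to go 0.07 F [-0.2  0.6 -1.5] [ 0.05 -0.07 -0.01] 13.914168745517879 8.5167
```

View pics/w5.png

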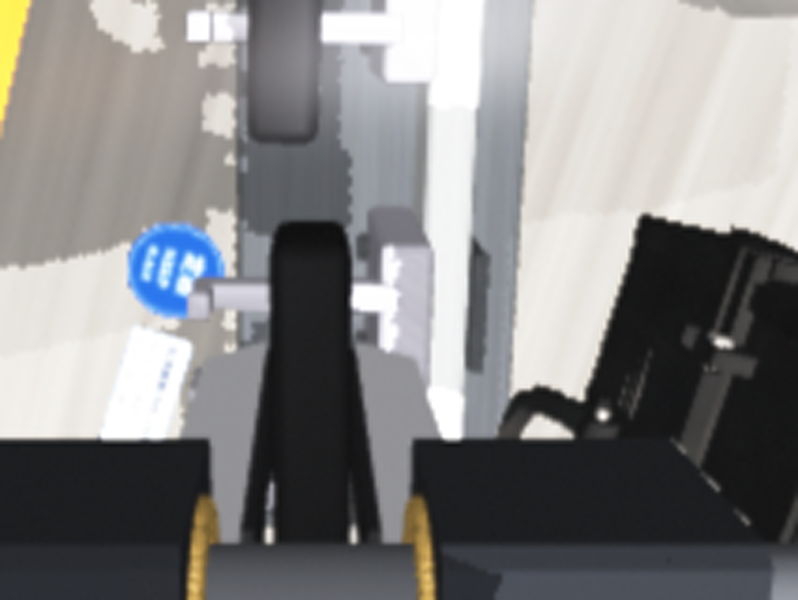

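The handle is square with its neighbour and sits between the turned-up tip (200,297) and the plate (400,290), with no contact forces. Lowering now.

```bash
python3 -m crank '[{"offset":[0,0,-0.002],"spin":0},{"offset":[0,0,-0.004],"spin":0},{"offset":[0,0,-0.006],"spin":0},{"offset":[0,0,-0.008],"spin":0},{"offset":[0,0,-0.01],"spin":0},{"offset":[0,0,-0.012],"spin":0},{"offset":[0,0,-0.013],"spin":0},{"offset":[0,0,-0.013],"spin":0}]'; python3 rel.py
python3 -m crank '[{"offset":[0,0,-0.0007],"spin":0},{"offset":[0,0,-0.0014],"spin":0},{"offset":[0,0,-0.0021],"spin":0},{"offset":[0,0,-0.0028],"spin":0},{"offset":[0,0,-0.0035],"spin":0},{"offset":[0,0,-0.0042],"spin":0},{"offset":[0,0,-0.005],"spin":0},{"offset":[0,0,-0.005],"spin":0}]'; python3 rel.py
```

```text
clock: 9.23
eef_pos: [506.1, 321.5, 200.1]
eef_rot: [3.14, 0.001, 1.858]
wrist_force: [-0.0, 0.6, -1.1]
finger_gap: 13.9
rack x,y to go 0.13 0.04 world [0.11 0.08] z 200.06 yaw to go 0.07 F [-0.   0.6 -1.1] [-0.04 -0.03  0.06] 13.853150726373363 9.2333
clock: 9.9
eef_pos: [506.0, 321.5, 194.9]
eef_rot: [3.141, 0.001, 1.858]
wrist_force: [0.8, -0.3, -1.3]
finger_gap: 13.8
rack x,y to go 0.2 0.08 world [0.17 0.13] z 194.89 yaw to go 0.07 F [ 0.8 -0.3 -1.3] [-0.01 -0.14 -0.03] 13.780784494340553 9.9
```

Now in 2 mm steps.

```bash
python3 -m crank '[{"offset":[0,0,-0.0005],"spin":0},{"offset":[0,0,-0.001],"spin":0},{"offset":[0,0,-0.0015],"spin":0},{"offset":[0,0,-0.002],"spin":0},{"offset":[0,0,-0.0025],"spin":0},{"offset":[0,0,-0.003],"spin":0},{"offset":[0,0,-0.003],"spin":0},{"offset":[0,0,-0.003],"spin":0}]'; python3 rel.py
```

```text
clock: 10.57
eef_pos: [506.0, 321.5, 191.9]
eef_rot: [3.141, 0.001, 1.858]
wrist_force: [-0.3, 0.2, -1.5]
finger_gap: 14.1
rack x,y to go 0.2 0.08 world [0.17 0.13] z 191.85 yaw to go 0.07 F [-0.3  0.2 -1.5] [-0.06 -0.11 -0.04] 14.083336514596663 10.5667
```

```bash
python3 -m crank '[{"offset":[0,0,-0.0005],"spin":0},{"offset":[0,0,-0.001],"spin":0},{"offset":[0,0,-0.0015],"spin":0},{"offset":[0,0,-0.002],"spin":0},{"offset":[0,0,-0.002],"spin":0},{"offset":[0,0,-0.002],"spin":0},{"offset":[0,0,-0.002],"spin":0},{"offset":[0,0,-0.002],"spin":0}]'; python3 rel.py
```

```text
clock: 11.23
eef_pos: [506.1, 321.6, 191.1]
eef_rot: [3.139, 0.001, 1.858]
wrist_force: [-4.5, -2.2, 9.3]
finger_gap: 13.8
rack x,y to go 0.12 -0.0 world [0.11 0.03] z 191.13 yaw to go 0.07 F [-4.5 -2.2  9.3] [-0.4   0.77 -0.05] 13.761198942064965 11.2333
```

Contact is felt at TCP z≈191.5, which matches the seen hook height. I'll soften the grip so the key settles flat, then press slightly.

```bash
python3 -m crank '[{"offset":[0,0,0],"spin":0},{"offset":[0,0,0],"spin":0},{"offset":[0,0,0],"spin":0},{"offset":[0,0,-0.0003],"spin":0},{"offset":[0,0,-0.0006],"spin":0},{"offset":[0,0,-0.0009],"spin":0},{"offset":[0,0,-0.0012],"spin":0},{"offset":[0,0,-0.0015],"spin":0}]' - 6; python3 rel.py
```

```text
clock: 11.9
eef_pos: [506.1, 321.7, 190.5]
eef_rot: [3.139, 0.001, 1.858]
wrist_force: [-4.2, -1.8, 9.4]
finger_gap: 13.9
rack x,y to go 0.05 -0.1 world [ 0.08 -0.08] z 190.53 yaw to go 0.06 F [-4.2 -1.8  9.4] [-0.37  0.66 -0.02] 13.945453773214659 11.9
```

```bash
python3 -m crank '[{"offset":[0,0,0],"spin":0},{"offset":[0,0,0],"spin":0},{"offset":[0,0,0],"spin":0},{"offset":[0,0,0],"spin":0},{"offset":[0,0,0],"spin":0},{"offset":[0,0,0],"spin":0},{"offset":[0,0,0],"spin":0},{"offset":[0,0,0],"spin":0}]' 0.18 6; python3 rel.py
python3 - <<'E'
from h import *
b=manip.camera('side');w=manip.camera('wrist');cv2.imwrite('pics/r.png',np.hstack([cv2.resize(i[...,::-1],(400,400),interpolation=cv2.INTER_CUBIC) for i in(b['pixels'][130:220,180:270],w['pixels'][140:280,190:330])]))
E
```

```text
clock: 12.57
eef_pos: [506.1, 321.7, 190.5]
eef_rot: [3.139, 0.001, 1.858]
wrist_force: [-0.5, -0.4, 0.1]
finger_gap: 16.9
rack x,y to go 0.04 -0.11 world [ 0.07 -0.1 ] z 190.46 yaw to go 0.06 F [-0.5 -0.4  0.1] [-0.02 -0.12 -0.03] 16.901088709854655 12.5667
```

View pics/r.png

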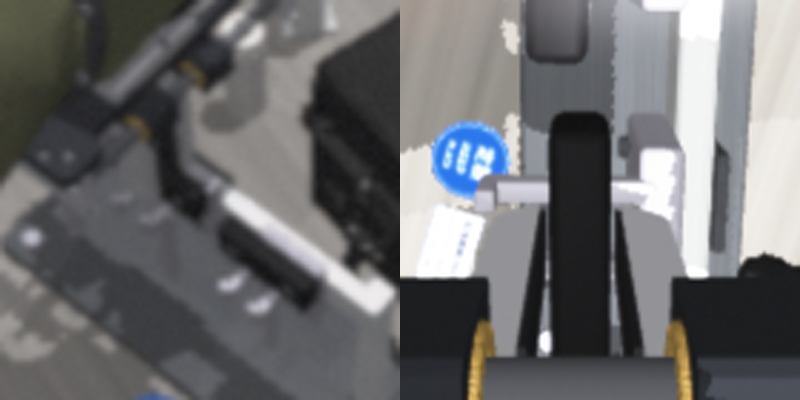

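The key stays put after release, square, with its forces near zero. Retreating straight up.

```bash
python3 -m crank '[{"offset":[0,0,0.002],"spin":0},{"offset":[0,0,0.005],"spin":0},{"offset":[0,0,0.009],"spin":0},{"offset":[0,0,0.014],"spin":0},{"offset":[0,0,0.02],"spin":0},{"offset":[0,0,0.027],"spin":0},{"offset":[0,0,0.035],"spin":0},{"offset":[0,0,0.045],"spin":0}]'; python3 -m crank '[{"offset":[0,0,0.01],"spin":0},{"offset":[0,0,0.025],"spin":0},{"offset":[0,0,0.04],"spin":0},{"offset":[0,0,0.055],"spin":0},{"offset":[0,0,0.07],"spin":0},{"offset":[0,0,0.08],"spin":0},{"offset":[0,0,0.08],"spin":0},{"offset":[0,0,0.08],"spin":0}]'
python3 - <<'E'
from h import *
import fit
b=manip.camera('side');s=manip.read_state();w=manip.camera('wrist')
E=ext(w,s);print('pred handle top end/centre px',[px(w,E,fit.h((-27,y,26))).round(1) for y in(32,0)])
for n in('key','key_long','key_short'): print(n,[(np.round(r['location']),round(r['conf'],2)) for r in manip.search_frame(b,n)[:3]],[(np.round(r['location']),round(r['conf'],2)) for r in manip.search_frame(w,n)[:3]])
cv2.imwrite('pics/f.png',np.hstack([cv2.resize(i[...,::-1],(400,400),interpolation=cv2.INTER_CUBIC) for i in(b['pixels'][130:220,180:270],w['pixels'][80:260,170:350])]))
E
```

```text
clock: 13.33
eef_pos: [506.1, 321.6, 236.3]
eef_rot: [3.139, 0.001, 1.858]
wrist_force: [-0.3, -0.0, 0.4]
finger_gap: 16.8
clock: 14.0
eef_pos: [506.1, 321.7, 316.4]
eef_rot: [3.138, 0.001, 1.858]
wrist_force: [0.5, -0.2, -1.0]
finger_gap: 16.9
[4.8167e+02 3.1284e+02 1.8109e+02 2.9000e-01] 16.4 sd [0.724 0.345 1.542 0.003] 
 [ 0.49 -0.2  -0.42  0.15  0.07  0.27 -0.17  0.18 -0.43 -0.36  0.57  0.34
  0.01  0.16 -0.12  0.25 -0.25]
rack centre-line y of base:
hang point x=-27 [506.6 320.2 181.1]
hook tip rel base-front mid: rack x 0.7 y 0.6
240 [389.5 232.9 240. ] [399.8 203.8 236.7]
245 [389.1 233.8 245. ] [399.8 203.8 236.7]
250 [388.8 234.7 250. ] [399.8 203.8 236.7]
pred handle top end/centre px [array([253.1, 161. ]), array([253.1, 190. ])]
key [(array([506., 320., 206.]), 0.83), (array([715., -40., 120.]), 0.57)] [(array([526., 354.,  10.]), 0.73), (array([505., 322., 209.]), 0.58)]
key_long [(array([477., 391., 190.]), 0.77), (array([603.,  21.,  27.]), 0.29), (array([522., 311.,  15.]), 0.22)] [(array([484., 395., 200.]), 0.92), (array([618., 541., 135.]), 0.92)]
key_short [(array([529., 241., 195.]), 0.56)] [(array([527., 250., 200.]), 0.85)]
```

View pics/f.png

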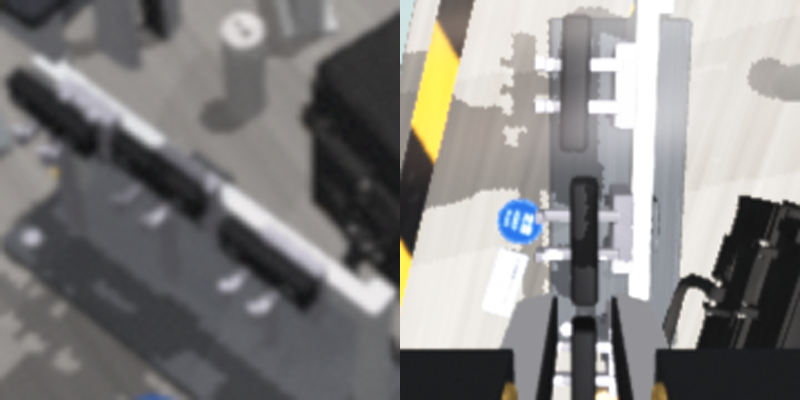

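The three keys hang in line with their handles parallel. The free key is on both prongs of the middle hook, (540,215) and (540,255) in the wrist crop, with the handle centred behind the tips. The gripper is clear above, so I'm handing in.

```bash
python3 -c "
from cell import manip
print(manip.sign_off())"
```

```text
the job is handed in; nothing more can be done
None
```

The T-handle key now hangs on the middle hook, released, and the job is handed in; no verdict was reported. The clock read about 14 s at the end of the last move.

- **Pick-up:** I took the black-handled key from the block and left the brown and purple look-alikes alone.
- **Locating the hook:** A fit to the wrist picture put the prong tops at z ≈ 181 mm and the rack's yaw at about 16.5°.
- **Hanging:** I brought the shaft in from the front with no side force. I then lowered the key until the hook carried it, at TCP z ≈ 191 mm with about 10 N. After softening the grip I opened the jaws by 3 mm, and the contact force went to zero. Then I backed straight up about 125 mm.

**Last checks:**
- The final side and wrist pictures show the key across both prongs, behind the upturned tips and square with its neighbours.
- The networks put its handle at about (506, 321, 207) mm; the fitted hang point is (507, 320), so they agree.
- Both neighbouring keys were still hanging. The side view put them within 4 mm of its first reading. The wrist view differed by up to 10 mm from the side view, which I take as network error.
- While pressing down there was an unexplained side force of about 4.5 N on the tool, probably friction. It vanished on release.
- The network found a second "key" in the last wrist picture, at z ≈ 10 mm on the rack base, and I took it as false.
- I did not measure the stamp, vial, tin and weight again. The arm's path stayed clear of the stamp, tin and weight; I never located the vial, but the arm and key stayed above its height.

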